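# Warm up and clamp the gel casting stand

### The job

Get the gel casting stand ready for pouring: first turn the thermostat dial on the controller until its pointer line faces the little steel set tab at the dial's rim, and let go of it. Then turn the winged brass thumbscrew on the stand's clamp bridge clockwise until it seats and will turn no further, back it off a quarter turn, and finish there still gripping the thumbscrew by its wings and holding it still. Do not shift the set tab, leave the dial as set, and leave the other things on the bench where they are.

Things in the scene. Friction and masses are not known exactly. Their poses are not given: they have to be found in the camera images.
- controller: fixed white thermostat box, 160 (x) x 180 (y) x 70 mm tall; origin at the centre of its underside, z up. The dial stands on its top, on the box's vertical centre axis. It may be on the left or the right of the bench, turned a little about the vertical
- dial (a joint): angle of the dial, rad, 0 to 4.712, growing clockwise seen from above. In the controller's frame the pointer lies at the direction 2.356 - value (rad, anticlockwise from its x axis). Light constant friction (0.05 N m); it stays where it is left
- dial_grip_point (a point): the point to grip on the dial: on its vertical axis, 103 mm above the bench. The dial is a black disc, 74 mm across and 6 mm thick (its upper face 78 mm above the bench), with an upright bar grip across its centre, 46 mm long, 14 mm wide, its top 110 mm above the bench; the bar runs along the pointer line. Site x axis: from the centre along the bar to the pointer
- dial_pointer (a point): outer end of the white pointer line, on the rim of the dial, 37 mm from its axis, 78 mm above the bench
- set_tab (a joint): angle of the set tab about the same axis, rad, same zero and sense as the dial: the pointer faces the tab when both values are equal. Stiff; it is not to be turned
- tab_tip (a point): inner end of the set tab: a small dark steel tab on a thin ring round the dial, 16 mm long radially (from 39 to 55 mm off the dial's axis), 5 mm wide, its top 76 mm above the bench. This point lies 37 mm from the dial's axis; the pointer's end comes to 2 mm above it when set
- stand: fixed casting stand: aluminium plate 200 (x) x 190 (y) mm, a clear tray (rim 50 mm above the bench) with a white comb (top 60 mm), and across its middle, along y, an aluminium clamp bridge 30 mm wide, 184 mm long, top 70 mm above the bench (end caps 75 mm). Origin: centre of its underside, z up, on the thumbscrew's vertical axis. On the left or right, turned a little about the vertical
- clamp_screw (a joint): angle of the thumbscrew, rad, growing clockwise seen from above (tightening). It seats hard against a stop at 4.0; a quarter turn back is 2.43. It starts 1.9 to 2.6 rad short of the stop, stays where it is left (friction 0.12 N m) and does not rise or sink noticeably. In the stand's frame its wings point along the direction 0 - value (rad, anticlockwise from its x axis)
- screw_grip (a point): the point to grip on the thumbscrew: on its vertical axis, 103 mm above the bench. Its brass head is a round collar, 34 mm across, top 82 mm above the bench, with an upright pair of wings above it: one bar 44 to 49 mm long, 11 mm wide, top 112 mm above the bench. Site x axis: along the wings, towards the end with a small dark dimple on top
- bottle: loose bystander: glass reagent bottle with a blue cap, 86 mm across, 190 mm tall; origin at the centre of its underside
- beaker: loose bystander: small clear beaker, 54 mm across, 60 mm tall, between the controller and the stand; origin at the centre of its underside
- pipette: loose bystander: pipette lying between the controller and the stand, pointing at the robot, about 270 mm long, 28 mm thick; origin at the centre of its underside
- notebook: loose bystander: black notebook, 150 x 210 x 18 mm; origin at the centre of its underside
- tuberack: loose bystander: grey rack of small tubes, 70 x 130 x 43 mm; origin at the centre of its underside

How it is judged:
On the way, in this order (a step that is already met when the one before it is completed fails the run):
1. the dial's pointer faces the set tab and the fingers have let go of the dial (horizontal distance between dial_pointer and tab_tip below 0.0045 m and contact force between dial_c1 and the fingers below 0.1 N), for 0.2 s.
2. the thumbscrew is turned clockwise until it seats (value of joint clamp_screw above 3.93 rad), for 0.1 s.
3. the thumbscrew is backed off a quarter turn, with the fingers gripping it (value of joint clamp_screw between 2.2292 and 2.6292 rad and contact force between clamp_screw_c1 and the fingers above 5 N), for 0.2 s.
At the end, for the whole second after the job is handed in: The thumbscrew stands a quarter turn (1.57 rad, within 0.2 rad) back from its seat, still, gripped by the fingers with more than 5 N; the end of the dial's pointer is within 4.5 mm, seen from above, of the set tab's inner end (about 7 degrees) (all of step 3 and horizontal distance between dial_pointer and tab_tip below 0.0045 m and velocity of joint clamp_screw between -0.1 and 0.1 rad/s); the arm keeps its last pose, push and grip.
It fails at once if the set tab is shifted by more than 4 mm (distance of tab_tip from where it was at the start of the episode above 0.004 m).
It fails at once if a bystander is moved by more than 25 mm (distance of any of bottle, beaker, pipette, notebook, tuberack from where it was at the start of the episode above 0.025 m).
It also fails if it takes over 72 s, if anything falls off the work surface, if the arm or the gripper's body presses on something with over 40 N, if the wrist force passes 120 N, or if a joint passes its speed limit or range.

### The arm

A 6-joint arm with a two-finger parallel gripper is mounted at the origin on the work surface. World frame = base frame: x ahead of the robot, y to its left, z up, the work surface at z = 0. Lengths are in m, angles in rad, forces in N, time in s.
With the tool pointing down it reaches from about 0.35 to 0.875 m from the base axis. Payload 15.5 kg.
Tool frame: the origin (TCP) lies between the finger pads; the fingertips stand 8 mm ahead of it and the grasp point (between the pads) lies 11 mm behind it (arm.tcp_to_tips is the distance from the TCP to the fingertips, in m); x points along the fingers, y is the direction in which the jaws open and shut, and the axes are right-handed (so a half turn about x gives the same grasp; the last joint's range is limited). The gripper opens to 85 mm and grips with 20 to 120 N. Pads are 22 mm wide; open, the fingers measure 114 mm over their backs; the gripper's body (76 mm by 85 mm) begins 54 mm behind the grasp point. The pads swing forward as they close: fully open they stand 13 mm farther back than shut.
Start: joints at [1.147, 0.494, 1.345, -0, 1.302, -0.096], TCP at [0.201, 0.592, 0.239] pointing down, gripper open.
Joint ranges: [-2.91, 2.91], [-0.82, 2.16], [0.22, 2.67], [-1.22, 4.37], [0.12, 2.79], [-3.08, 3.08]. Speed limits (rad/s): [1.89, 1.89, 2.57, 3.01, 3.01, 3.01].

### API

Orientations are given as a unit quaternion [w, x, y, z].
In Python, from station import arm gives the robot as it stands.
- The arm moves only by the shell command python3 -m creep 'ROWS'. ROWS is JSON, a list of rows, each a list of 7 numbers: the turn, a rotation vector about the tool's x, y, z in degrees, then the shift along the tool's x, y, z in mm, then the closure, from 0 (fully open) to 1 (shut). In form: [[wx, wy, wz, dx, dy, dz, claw], ...]. A call has exactly 10 rows; each row shifts and turns the commanded pose from where the row before left it, along the tool's axes as they then stand; what a row does not reach is not made up. A row lasts 1/10 s, in which the tool goes at most 50 mm and 8.59 degrees, less where a joint would pass 70% of its speed; a pose out of reach is approached as far as the arm can. A call with a gripper value outside its range is refused whole. The fingers move at their own pace and stop on an object; the grip force is fixed at half the most. Time passes only in rows, so rows that do not move let the fingers close, or fill a call up. It gives the time, the measured TCP pose, the force and the opening at its end, in the units of the state.
- arm.sense(): the state, without advancing time (a new reading comes with each control period).
- arm.get_image(name): name is "scene" or "top" or "wrist"; returns a dict with "pixels" (400x640x3 uint8, red, green, blue), "z_map" (400x640 float32, m along the optical axis (not along the pixel's ray), 0 where there is no reading), "camera_matrix" (3x3 intrinsics, pixels), "extrinsics" (4x4, takes a point from camera to world coordinates). Camera axes: x right, y up, looking along -z (the intrinsics and any distortion apply to the point x, -y, -z); pixel columns grow to the right and rows downward; lengths in m; the calibration is good to about 2 mm. A picture is of the moment at which its call begins.
- arm.job_done(): hands the job in, once; it reports no verdict.
The state is a dict: "t": time; "joints": joint angles; "joint_vel": joint speeds; "joint_efforts": joint torques, N m; "position": TCP position; "tool_rot": TCP orientation; "wrist_force": force on the tool from outside, world axes, zero at the start; "moment": the same for the moment, N m; "gripper_width": opening from 0.0 (shut) to 1.0 (fully open).
Only numpy, scipy, OpenCV 4.12 (cv2) and the standard library are available. Lean on these libraries where they do the work, as an engineer would, in place of code of your own. Each camera call takes 0.05 s, during which the arm holds its last target.

## Working session

There is one attempt and no reset: what is moved stays moved. The work goes in short steps, Python scripts to look and compute and a shell command to move; the robot and the scene stay as the last step left them, time stands still between calls to the robot, and variables do not carry over. Pictures are saved under pics/ and viewed, and the job is handed in when it is done.

```bash
ls; mkdir -p pics; python3 - <<'E'
from station import arm
import cv2
s=arm.sense();print(s['t'],s['position'],s['tool_rot'],s['gripper_width'],s['wrist_force'])
for n in ['top','scene']:
    d=arm.get_image(n);cv2.imwrite(f'pics/{n}0.png',d['pixels'][:,:,::-1]);print(d['camera_matrix'],d['extrinsics'])
print(arm.tcp_to_tips)
E
```

```text
pics
0.0 [0.20107959 0.59139158 0.23870798] [ 0.69752735  0.11496151  0.69773331 -0.11579148] 0.9975578093424293 [-0.03809385  0.16233922  0.10266186]
[[513.10915533   0.         321.94607392]
 [  0.         513.10915533 200.69899033]
 [  0.           0.           1.        ]] [[ 0.02396316  0.99048484 -0.13551956  0.36302533]
 [-0.99953479  0.02629605  0.0154503   0.01126297]
 [ 0.01886692  0.13508628  0.9906542   1.86669603]
 [ 0.          0.          0.          1.        ]]
[[393.64915427   0.         323.58732796]
 [  0.         393.64915427 199.1849071 ]
 [  0.           0.           1.        ]] [[-0.46452603 -0.49662917  0.73319508  1.59453678]
 [ 0.88551737 -0.26856999  0.37911626  0.53536285]
 [ 0.008634    0.82536636  0.56453151  0.89384438]
 [ 0.          0.          0.          1.        ]]
0.008
```

View pics/top0.png

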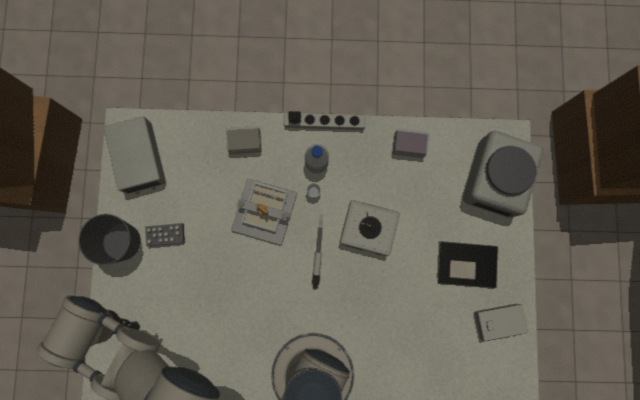

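View pics/scene0.png

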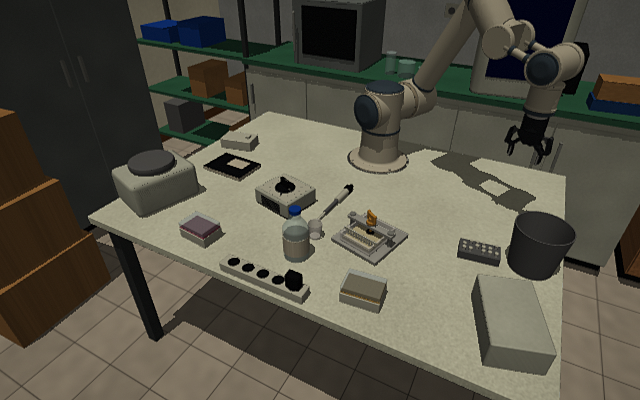

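The top view shows the controller at about (370,228) and the stand at about (263,211). The beaker (313,190) and pipette (318,250) lie between them. I'll enlarge both and cast rays.

```bash
cat > h.py <<'E'
import numpy as np,cv2
from station import arm
def ray(d,u,v,z):
    K=d['camera_matrix'];E=d['extrinsics']
    c=np.array([(u-K[0,2])/K[0,0],-(v-K[1,2])/K[1,1],-1]);w=E[:3,:3]@c;o=E[:3,3]
    return (o+w*(z-o[2])/w[2])
def proj(d,P):
    K=d['camera_matrix'];E=d['extrinsics'];c=E[:3,:3].T@(np.array(P)-E[:3,3])
    return K[0,0]*c[0]/-c[2]+K[0,2],K[1,1]*-c[1]/-c[2]+K[1,2]
def crop(d,u0,v0,u1,v1,s,name):
    im=d['pixels'][v0:v1,u0:u1,::-1]
    im=cv2.resize(im,None,fx=s,fy=s,interpolation=cv2.INTER_CUBIC)
    im=np.clip(im.astype(float)*1.6,0,255).astype('uint8')
    cv2.imwrite('pics/'+name,im)
E
python3 - <<'E'
from h import *
d=arm.get_image('top')
crop(d,335,195,405,260,10,'ctl.png');crop(d,228,175,303,247,8,'std.png')
print('dial',ray(d,370,228,.078),'screw',ray(d,263,211,.112))
E
```

```text
dial [ 0.5157768  -0.18709196  0.078     ] screw [0.56198762 0.18549026 0.112     ]
```

View pics/ctl.png

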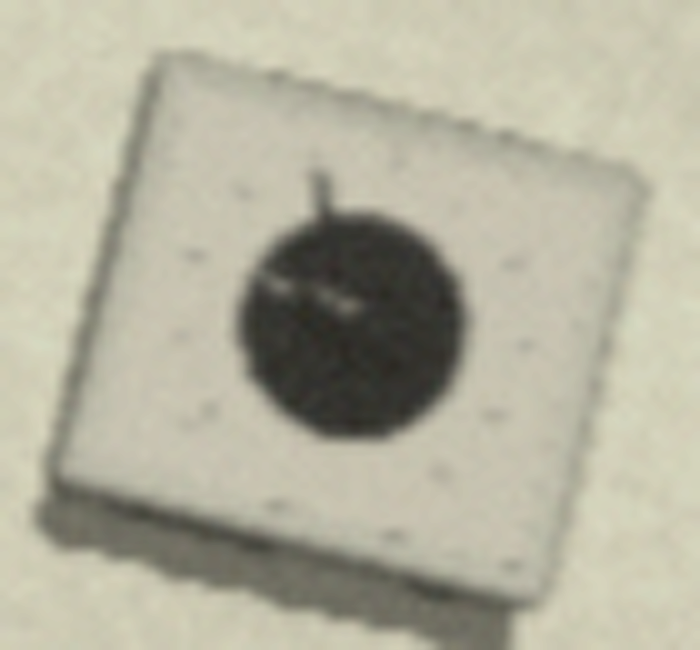

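View pics/std.png

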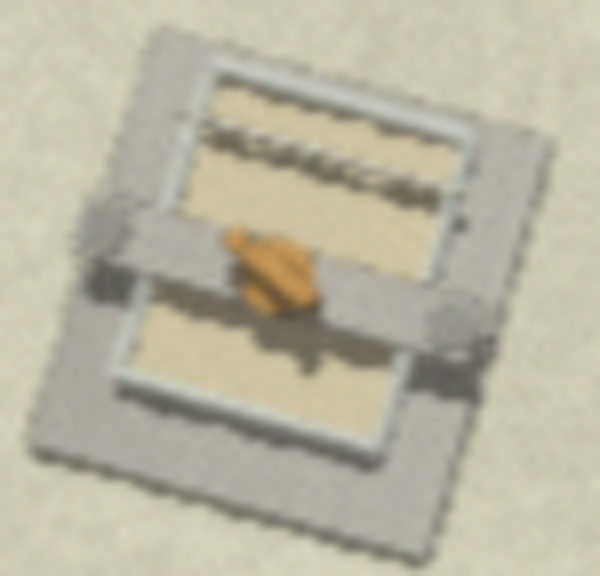

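```bash
cat >> h.py <<'E'
from scipy.spatial.transform import Rotation as R
def rot(s): q=s['tool_rot'];return R.from_quat([q[1],q[2],q[3],q[0]]).as_matrix()
def st():
    s=arm.sense();M=rot(s);print('t',round(s['t'],2),'p',np.round(s['position'],4),'xax',np.round(M[:,0],3),'y dir deg',round(np.degrees(np.arctan2(M[1,1],M[0,1])),2),'j',np.round(s['joints'],3),'F',np.round(s['wrist_force'],1),'M',np.round(s['moment'],2),'w',round(s['gripper_width'],3));return s,M
def go(P):
    s,M=st();print('shift tool mm',np.round(1000*M.T@(np.array(P)-s['position']),1))
E
python3 - <<'E'
from h import *
go([.44,-.17,.30])
d=arm.get_image('top')
c=ray(d,369.95,227.05,.078)
f=lambda x,y,z:ray(d,335+(x+.5)/10-.5,195+(y+.5)/10-.5,z)
for n,p in dict(ptr=f(262,275,.078),tabo=f(318,170,.076),tabi=f(328,215,.076)).items():
    v=p-c;print(n,np.hypot(*v[:2]),np.degrees(np.arctan2(v[1],v[0])))
print('dial c',c)
g=lambda x,y,z:ray(d,228+(x+.5)/8-.5,175+(y+.5)/8-.5,z)
a=g(238,240,.112);b=g(306,296,.112);print('screw ends',a,b,(a+b)/2,np.degrees(np.arctan2(*(b-a)[1::-1])))
# stand plate corners z small
cs=[g(*p,.01) for p in [(165,30),(550,145),(425,560),(35,450)]];print(np.mean(cs,0),np.round(cs,3))
cs=[f(*p,.07) for p in [(160,55),(645,190),(540,605),(55,485)]];print(np.mean(cs,0),np.round(cs,3))
E
```

```text
t 0.15 p [0.2011 0.5915 0.2388] xax [-0.    -0.001 -1.   ] y dir deg 71.22 j [ 1.148  0.494  1.346  0.     1.303 -0.096] F [ 0.1  0.7 -0.6] M [-0.04 -0.05  0.01] w 0.996
shift tool mm [ -60.6 -644.1  471.3]
ptr 0.03654479068052644 62.747251669850236
tabo 0.05605849300627064 13.49676873580655
tabi 0.03980504145256745 13.61329128373978
dial c [ 0.51910462 -0.18687901  0.078     ]
screw ends [0.58375173 0.2058901  0.112     ] [0.56029643 0.17577542 0.112     ] [0.57202408 0.19083276 0.112     ] -127.9138030020843
[0.57221858 0.19079144 0.01      ] [[0.693 0.255 0.01 ]
 [0.644 0.077 0.01 ]
 [0.454 0.127 0.01 ]
 [0.499 0.305 0.01 ]]
[ 0.51713257 -0.18642577  0.07      ] [[ 0.614 -0.118  0.07 ]
 [ 0.57  -0.29   0.07 ]
 [ 0.423 -0.254  0.07 ]
 [ 0.461 -0.084  0.07 ]]
```

```bash
python3 -m creep '[[0,0,0,-6,-32,23,0],[0,0,0,-6,-32,24,0],[0,0,0,-6,-32,23,0],[0,0,0,-6,-32,24,0],[0,0,0,-6,-32,23,0],[0,0,0,-6,-32,24,0],[0,0,0,-6,-32,23,0],[0,0,0,-6,-32,24,0],[0,0,0,-6,-32,24,0],[0,0,0,-6,-32,24,0]]'; python3 - <<'E'
from h import *
go([.44,-.17,.30])
d=arm.get_image('wrist');s=arm.sense();M=rot(s);E=d['extrinsics'];print(M.T@(E[:3,3]-s['position']),M.T@E[:3,:3],d['camera_matrix'])
E
```

```text
t: 1.2
position: [0.3217, 0.2113, 0.2996]
tool_rot: [0.698, 0.115, 0.698, -0.115]
wrist_force: [0.4, 0.2, 0.6]
gripper_width: 0.998
t 1.2 p [0.3217 0.2113 0.2996] xax [ 0.  0. -1.] y dir deg 71.24 j [ 0.426  0.078  1.788 -0.     1.275 -0.818] F [0.4 0.2 0.6] M [ 0.02 -0.02  0.02] w 0.998
shift tool mm [  -0.4 -323.   234.6]
[-0.13450072  0.00339339 -0.07625453] [[-4.74172006e-04  2.86608931e-01 -9.58047544e-01]
 [ 9.99999307e-01 -8.96892127e-04 -7.63249147e-04]
 [-1.07801932e-03 -9.58047241e-01 -2.86608307e-01]] [[357.00277097   0.         316.46079472]
 [  0.         357.00277097 197.51146959]
 [  0.           0.           1.        ]]
```

```bash
python3 - <<'E'
from h import *
go([.518,-.1868,.23])
E
python3 -m creep '[[0,0,0,7,-32,31,0],[0,0,0,7,-32,31,0],[0,0,0,7,-32,31,0],[0,0,0,7,-32,31,0],[0,0,0,7,-31,31,0],[0,0,0,7,-31,31,0],[0,0,0,7,-31,31,0],[0,0,0,7,-31,31,0],[0,0,0,7,-31,31,0],[0,0,0,7,-31,31,0]]'; python3 - <<'E'
from h import *
go([.518,-.1868,.23])
E
```

```text
t 1.25 p [0.3233 0.2073 0.3003] xax [ 0.002 -0.002 -1.   ] y dir deg 71.15 j [ 0.416  0.076  1.788 -0.002  1.277 -0.825] F [ 1.9 -0.3  0.5] M [ 0.01 -0.05 -0.03] w 1.005
shift tool mm [  71.2 -309.9  311.5]
t: 2.25
position: [0.5145, -0.1861, 0.2288]
tool_rot: [0.698, 0.116, 0.698, -0.115]
wrist_force: [1.0, 0.2, 0.7]
gripper_width: 1.001
t 2.25 p [ 0.5145 -0.1861  0.2288] xax [-0.  0. -1.] y dir deg 71.2 j [-0.456  0.396  1.552  0.     1.194 -1.699] F [1.  0.2 0.7] M [-0.   -0.   -0.01] w 1.001
shift tool mm [-1.2  0.5  3.5]
```

```bash
python3 -m creep '[[8.5,0,0,0,0,0,0],[8.5,0,0,0,0,0,0],[8.5,0,0,0,0,0,0],[8.5,0,0,0,0,0,0],[8.5,0,0,0,0,0,0],[8.5,0,0,0,0,0,0],[8.5,0,0,0,0,0,0],[8.5,0,0,0,0,0,0],[8.5,0,0,0,0,0,0],[8.5,0,0,0,0,0,0]]'; python3 - <<'E'
from h import *
go([.518,-.1868,.23])
d=arm.get_image('wrist');cv2.imwrite('pics/w1.png',d['pixels'][:,:,::-1])
np.save('w1.npy',d,allow_pickle=True)
E
```

```text
t: 3.25
position: [0.514, -0.1842, 0.2292]
tool_rot: [-0.435, -0.558, -0.435, 0.558]
wrist_force: [-0.1, -0.8, -0.2]
gripper_width: 0.999
t 3.25 p [ 0.514  -0.1842  0.2292] xax [-0.  0. -1.] y dir deg -14.13 j [-0.454  0.394  1.555 -0.     1.194 -0.207] F [-0.1 -0.8 -0.2] M [ 0.01 -0.04 -0.  ] w 0.999
shift tool mm [-0.8  4.5  1.5]
```

View pics/w1.png

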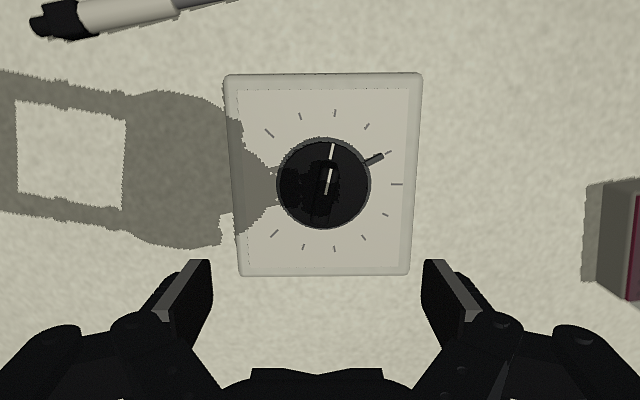

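The wrist view shows the dial disc centred at about (324,183). The pointer runs up to (332,144) and the tab is at (374,160). I'll measure these.

```bash
python3 - <<'E'
from h import *
d=np.load('w1.npy',allow_pickle=True).item()
crop(d,264,123,384,243,6,'w1c.png')
g=cv2.cvtColor(d['pixels'],cv2.COLOR_RGB2GRAY);m=(g<60).astype('uint8')
m[:, :270]=0;m[235:]=0;m[:130]=0;m[:,400:]=0
m=cv2.morphologyEx(m,cv2.MORPH_CLOSE,np.ones((9,9)))
m2=cv2.morphologyEx(m,cv2.MORPH_OPEN,cv2.getStructuringElement(cv2.MORPH_ELLIPSE,(41,41)))
c=max(cv2.findContours(m2,0,1)[0],key=cv2.contourArea);e=cv2.fitEllipse(c);print(e)
C=ray(d,*e[0],.077);print(C, np.ptp([ray(d,*p[0],.077) for p in c],axis=0))
E
```

```text
((322.3327941894531, 183.74703979492188), (88.02944946289062, 90.63175964355469), 87.32149505615234)
[ 0.51815663 -0.18624884  0.077     ] [7.69369982e-02 7.74252005e-02 1.11022302e-16]
```

View pics/w1c.png

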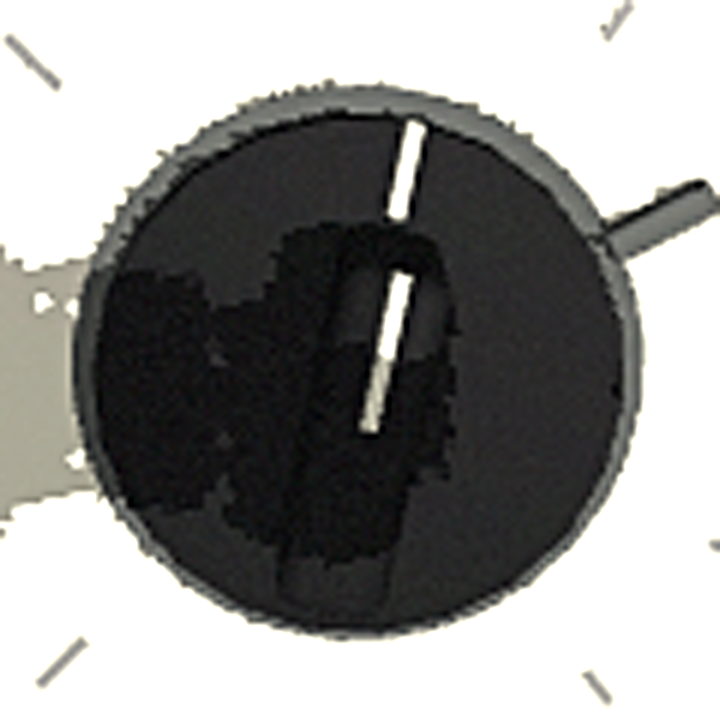

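```bash
python3 - <<'E'
from h import *
d=np.load('w1.npy',allow_pickle=True).item()
f=lambda x,y,z:ray(d,264+(x+.5)/6-.5,123+(y+.5)/6-.5,z)
C=f(358.5,375,.078);print(C)
a=lambda v:np.degrees(np.arctan2(v[1],v[0]))
for n,p in dict(pe=f(416,122,.078),pi=f(396,218,.078),be=f(401,272,.110),bi=f(369,430,.110),to=f(705,195,.076),ti=f(615,245,.076)).items():
    print(n,np.hypot(*(p-C)[:2]),a(p-C))
print(a(f(416,122,.078)-f(396,218,.078)),a(f(401,272,.110)-f(369,430,.110)),a(f(705,195,.076)-f(615,245,.076)))
E
```

```text
[ 0.51873468 -0.18730508  0.078     ]
pe 0.03569711919254653 63.74510327071784
pi 0.02249597913011324 63.133010751510454
be 0.021826916242780135 64.02658479880243
bi 0.0016258283873195382 48.930340810244026
to 0.05303130519672468 13.638135708997261
ti 0.039265746713386764 12.86368816089293
64.78792983072205 65.22405437227874 15.845483288673922
```

```bash
python3 - <<'E'
from h import *
go([.5187,-.187,.093])
E
python3 -m creep '[[0,0,0,0,5,1,0],[6,0,0,0,0,0,0],[6,0,0,0,0,0,0],[0,0,0,20,0,0,0],[0,0,0,20,0,0,0],[0,0,0,20,0,0,0],[0,0,0,20,0,0,0],[0,0,0,20,0,0,0],[0,0,0,10,0,0,0],[0,0,0,0,0,0,0]]'; python3 - <<'E'
from h import *
go([.5187,-.187,.093])
d=arm.get_image('wrist');crop(d,0,0,640,400,1,'w2.png')
E
```

```text
t 3.3 p [ 0.514  -0.1842  0.2292] xax [-0.  0. -1.] y dir deg -14.73 j [-0.454  0.394  1.555 -0.     1.194 -0.196] F [0.5 0.4 0. ] M [ 0.04 -0.01  0.08] w 1.002
shift tool mm [136.2   5.3   1.5]
t: 4.3
position: [0.5183, -0.1863, 0.1182]
tool_rot: [-0.376, -0.598, -0.377, 0.599]
wrist_force: [0.4, 0.9, -0.6]
gripper_width: 0.998
t 4.3 p [ 0.5183 -0.1863  0.1182] xax [-0.002  0.001 -1.   ] y dir deg -25.62 j [-0.453  0.542  1.661  0.     0.94  -0.006] F [ 0.4  0.9 -0.6] M [ 0.04  0.02 -0.03] w 0.998
shift tool mm [25.2  0.7  0.5]
```

View pics/w2.png

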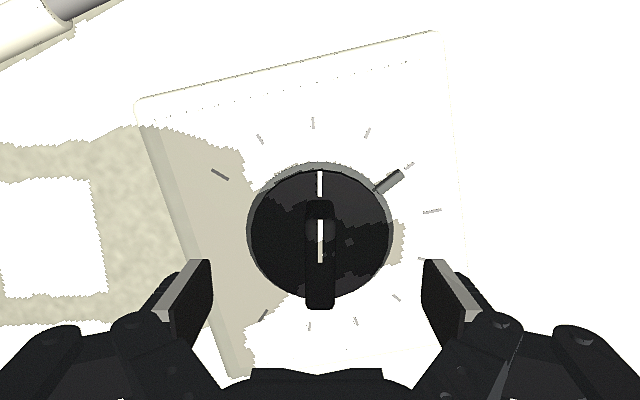

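The bar stands upright at u≈320, midway between the pads and aligned with them. I'll descend and close.

```bash
python3 -m creep '[[0,0,0,12,0,0,0],[0,0,0,12,0.5,0,0],[0,0,0,0,0,0,0],[0,0,0,0,0,0,1],[0,0,0,0,0,0,1],[0,0,0,0,0,0,1],[0,0,0,0,0,0,1],[0,0,0,0,0,0,1],[0,0,0,0,0,0,1],[0,0,0,0,0,0,1]]'; python3 - <<'E'
from h import *
st()
E
```

```text
t: 5.35
position: [0.5195, -0.1869, 0.0957]
tool_rot: [0.376, 0.599, 0.376, -0.599]
wrist_force: [-0.4, -0.2, 6.3]
gripper_width: 0.154
t 5.35 p [ 0.5195 -0.1869  0.0957] xax [ 0.001 -0.    -1.   ] y dir deg -25.78 j [-0.453  0.576  1.679 -0.     0.886 -0.004] F [-0.4 -0.2  6.3] M [0.06 0.02 0.03] w 0.154
```

```bash
python3 -m creep '[[5.5,0,0,0,0,0,1],[5.5,0,0,0,0,0,1],[5.5,0,0,0,0,0,1],[5.5,0,0,0,0,0,1],[5.5,0,0,0,0,0,1],[5.5,0,0,0,0,0,1],[5.5,0,0,0,0,0,1],[5.5,0,0,0,0,0,1],[5,0,0,0,0,0,1],[0,0,0,0,0,0,1]]'; python3 - <<'E'
from h import *
st()
d=arm.get_image('wrist');np.save('w3.npy',d,allow_pickle=True);crop(d,210,90,430,270,3,'w3.png')
st()
E
```

```text
t: 6.35
position: [0.5206, -0.1881, 0.0957]
tool_rot: [0.093, 0.702, 0.091, -0.7]
wrist_force: [5.1, -9.2, -2.0]
gripper_width: 0.152
t 6.35 p [ 0.5206 -0.1881  0.0957] xax [ 0.003 -0.002 -1.   ] y dir deg -74.98 j [-4.540e-01  5.760e-01  1.677e+00 -1.000e-03  8.840e-01  8.550e-01] F [ 5.1 -9.2 -2. ] M [-1.4  -0.78 -0.06] w 0.152
t 6.4 p [ 0.5206 -0.1881  0.0958] xax [ 0.003 -0.002 -1.   ] y dir deg -74.84 j [-4.540e-01  5.760e-01  1.677e+00 -1.000e-03  8.840e-01  8.530e-01] F [ 5.6 -8.8 -1.3] M [-1.41 -0.77  0.03] w 0.151
```

View pics/w3.png

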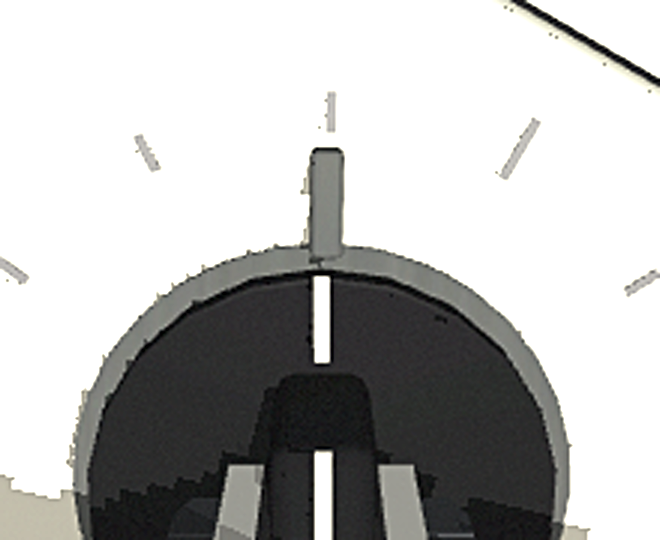

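The pointer end (crop 322,280) lies under the tab's inner end (327,255), less than 1 mm off. I'll nudge 1° and release.

```bash
python3 -m creep '[[1,0,0,0,0,0,1],[0,0,0,0,0,0,1],[0,0,0,0,0,0,0],[0,0,0,0,0,0,0],[0,0,0,0,0,0,0],[0,0,0,0,0,0,0],[0,0,0,0,0,0,0],[0,0,0,0,0,0,0],[0,0,0,-15,0,0,0],[0,0,0,-25,0,0,0]]'; python3 -m creep '[[0,0,0,-35,0,0,0],[0,0,0,-35,0,0,0],[0,0,0,-35,0,0,0],[0,0,0,-10,0,0,0],[0,0,0,0,0,0,0],[0,0,0,0,0,0,0],[0,0,0,0,0,0,0],[0,0,0,0,0,0,0],[0,0,0,0,0,0,0],[0,0,0,0,0,0,0]]'; python3 - <<'E'
from h import *
go([.5721,.1908,.25])
d=arm.get_image('wrist');np.save('w4.npy',d,allow_pickle=True);crop(d,250,110,400,240,4,'w4.png')
E
```

```text
t: 7.4
position: [0.5182, -0.1862, 0.1346]
tool_rot: [-0.087, -0.701, -0.088, 0.703]
wrist_force: [0.7, -0.7, 0.3]
gripper_width: 1.0
t: 8.4
position: [0.519, -0.1866, 0.2498]
tool_rot: [-0.087, -0.701, -0.088, 0.702]
wrist_force: [0.5, 0.2, -0.3]
gripper_width: 0.997
t 8.4 p [ 0.519  -0.1866  0.2498] xax [-0.001  0.    -1.   ] y dir deg -75.78 j [-0.453  0.38   1.513  0.     1.249  0.869] F [ 0.5  0.2 -0.3] M [ 0.01 -0.02 -0.02] w 0.997
shift tool mm [-1.000e-01 -3.528e+02 -1.442e+02]
```

View pics/w4.png

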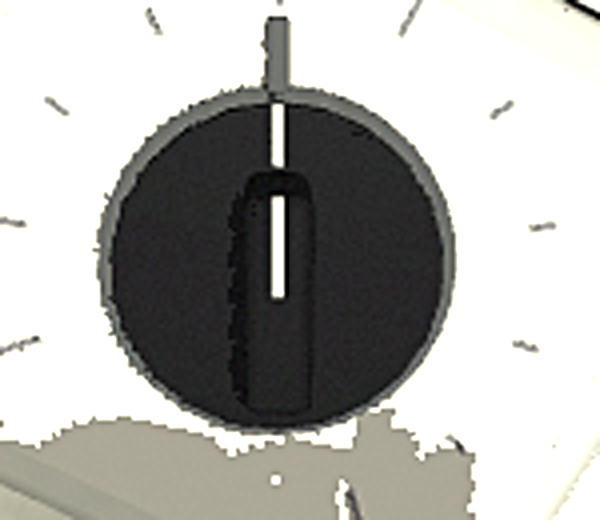

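The pointer line and the tab are in line (crop u≈278) and the dial is released. Next I'll move over the stand and turn the wrist.

```bash
python3 -m creep '[[0,0,0,-1,-35,-14,0],[0,0,0,0,-35,-14,0],[0,0,0,0,-35,-14,0],[0,0,0,0,-35,-14,0],[0,0,0,0,-36,-14,0],[0,0,0,0,-35,-14,0],[0,0,0,0,-35,-15,0],[0,0,0,0,-35,-15,0],[0,0,0,0,-36,-15,0],[0,0,0,0,-35,-15,0]]' | head -2
for i in 1 2; do :; done
python3 -m creep '[[-8.5,0,0,0,0,0,0],[-8.5,0,0,0,0,0,0],[-8.5,0,0,0,0,0,0],[-8.5,0,0,0,0,0,0],[-8.5,0,0,0,0,0,0],[-8.5,0,0,0,0,0,0],[-8.5,0,0,0,0,0,0],[-8.5,0,0,0,0,0,0],[-8.5,0,0,0,0,0,0],[-8.5,0,0,0,0,0,0]]' | head -2
python3 -m creep '[[-8.5,0,0,0,0,0,0],[-8.5,0,0,0,0,0,0],[-8.5,0,0,0,0,0,0],[-8.5,0,0,0,0,0,0],[-8.5,0,0,0,0,0,0],[-8.5,0,0,0,0,0,0],[-8.5,0,0,0,0,0,0],[-8.5,0,0,0,0,0,0],[-8.5,0,0,0,0,0,0],[-8.5,0,0,0,0,0,0]]' | head -2
python3 -m creep '[[-8.5,0,0,0,0,0,0],[-8.5,0,0,0,0,0,0],[-8.5,0,0,0,0,0,0],[-8.5,0,0,0,0,0,0],[-8.5,0,0,0,0,0,0],[-4,0,0,0,0,0,0],[0,0,0,0,0,0,0],[0,0,0,0,0,0,0],[0,0,0,0,0,0,0],[0,0,0,0,0,0,0]]'
python3 - <<'E'
from h import *
go([.5721,.1908,.25])
d=arm.get_image('wrist');np.save('w5.npy',d,allow_pickle=True);crop(d,0,0,640,400,1,'w5.png')
E
```

```text
t: 9.45
position: [0.5722, 0.1916, 0.2512]
t: 10.45
position: [0.5722, 0.1899, 0.2512]
t: 11.45
position: [0.5722, 0.1899, 0.2512]
t: 12.45
position: [0.5723, 0.1899, 0.2513]
tool_rot: [0.639, -0.302, 0.639, 0.302]
wrist_force: [0.2, 0.3, 0.7]
gripper_width: 1.006
t 12.45 p [0.5723 0.1899 0.2513] xax [ 0.  0. -1.] y dir deg 140.65 j [ 0.221  0.451  1.386  0.     1.304 -2.233] F [0.2 0.3 0.7] M [0.03 0.01 0.02] w 1.006
shift tool mm [1.3 0.7 0.6]
```

View pics/w5.png

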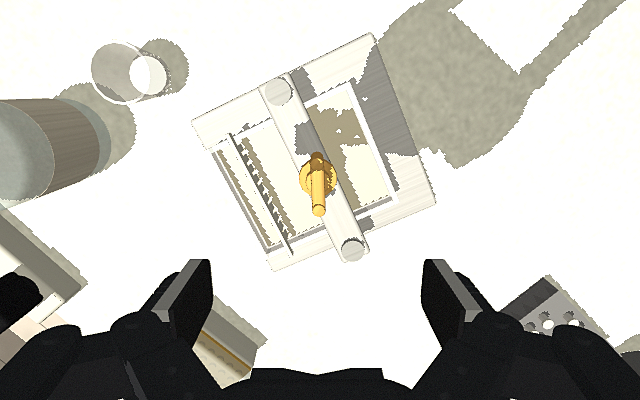

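```bash
python3 - <<'E'
from h import *
d=np.load('w5.npy',allow_pickle=True).item()
im=d['pixels'][140:230,270:370,::-1];cv2.imwrite('pics/w5c.png',cv2.resize(im,None,fx=6,fy=6,interpolation=cv2.INTER_CUBIC))
E
```

```text
(no output)
```

View pics/w5c.png

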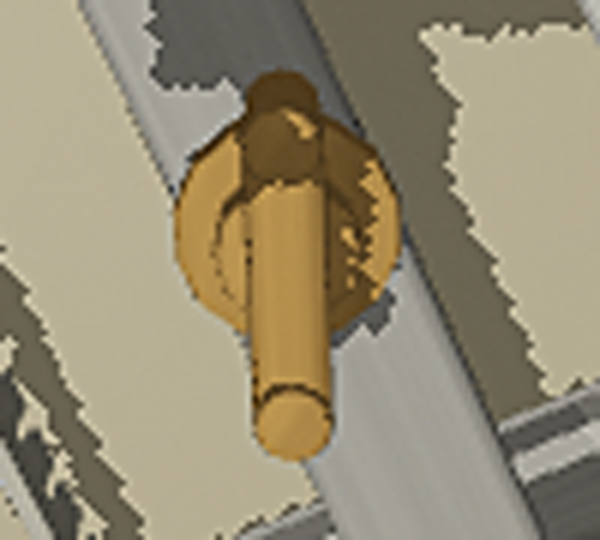

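```bash
python3 - <<'E'
from h import *
d=np.load('w5.npy',allow_pickle=True).item()
f=lambda x,y,z:ray(d,270+(x+.5)/6-.5,140+(y+.5)/6-.5,z)
print('collar',f(290,230,.082))
a=f(288.5,230,.112);b=f(292,400,.112);print(a,b,np.degrees(np.arctan2(*(b-a)[1::-1])))
go([.5721,.1908,.12])
E
```

```text
collar [0.57123144 0.19115246 0.082     ]
[0.56688724 0.1853292  0.112     ] [0.58143414 0.20383043 0.112     ] 51.82321592004629
t 12.5 p [0.5722 0.1899 0.2513] xax [ 0.  0. -1.] y dir deg 140.67 j [ 0.221  0.451  1.386  0.     1.304 -2.234] F [-0.3  0.1 -0.3] M [0.   0.07 0.03] w 0.999
shift tool mm [131.3   0.7   0.6]
```

```bash
python3 -m creep '[[-1,0,0,0,1,0,0],[0,0,0,20,0,0,0],[0,0,0,25,0,0,0],[0,0,0,25,0,0,0],[0,0,0,25,0,0,0],[0,0,0,20,0,0,0],[0,0,0,10,0,0,0],[0,0,0,5,0,0,0],[0,0,0,0,0,0,0],[0,0,0,0,0,0,0]]'
python3 - <<'E'
from h import *
go([.5714,.191,.095])
d=arm.get_image('wrist');np.save('w6.npy',d,allow_pickle=True);cv2.imwrite('pics/w6.png',d['pixels'][:,:,::-1])
E
```

```text
t: 13.5
position: [0.572, 0.1907, 0.1222]
tool_rot: [0.637, -0.309, 0.636, 0.308]
wrist_force: [0.5, 0.2, -0.4]
gripper_width: 0.998
t 13.5 p [0.572  0.1907 0.1222] xax [ 0.001  0.    -1.   ] y dir deg 141.72 j [ 0.223  0.594  1.529 -0.     1.018 -2.251] F [ 0.5  0.2 -0.4] M [0.02 0.01 0.01] w 0.998
shift tool mm [27.2  0.7 -0.1]
```

View pics/w6.png

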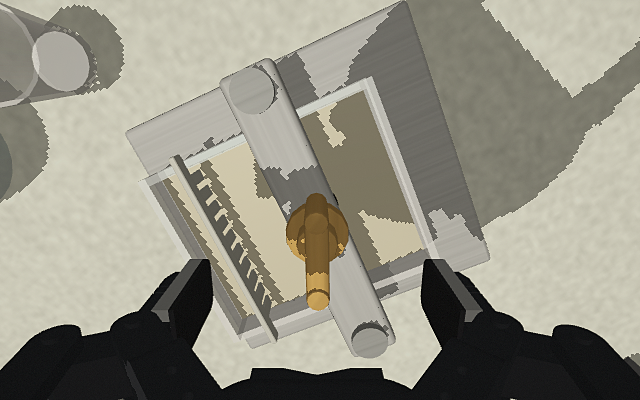

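The wings stand upright at u≈317, centred between the pads. I'll descend and grip.

```bash
python3 -m creep '[[0,0,0,13,0,0,0],[0,0,0,13,0,0,0],[0,0,0,0,0,0,0],[0,0,0,0,0,0,1],[0,0,0,0,0,0,1],[0,0,0,0,0,0,1],[0,0,0,0,0,0,1],[0,0,0,0,0,0,1],[0,0,0,0,0,0,1],[0,0,0,0,0,0,1]]'
python3 - <<'E'
from h import *
st()
E
```

```text
t: 14.55
position: [0.5717, 0.1905, 0.0956]
tool_rot: [0.636, -0.308, 0.636, 0.308]
wrist_force: [-0.9, -2.3, 5.0]
gripper_width: 0.112
t 14.55 p [0.5717 0.1905 0.0956] xax [ 0.001  0.    -1.   ] y dir deg 141.72 j [ 0.223  0.629  1.549 -0.     0.963 -2.251] F [-0.9 -2.3  5. ] M [-0.22  0.17 -0.03] w 0.112
```

```bash
python3 -m creep '[[8,0,0,0,0,0,1],[8,0,0,0,0,0,1],[8,0,0,0,0,0,1],[8,0,0,0,0,0,1],[8,0,0,0,0,0,1],[8,0,0,0,0,0,1],[8,0,0,0,0,0,1],[8,0,0,0,0,0,1],[8,0,0,0,0,0,1],[8,0,0,0,0,0,1]]'
python3 -m creep '[[4,0,0,0,0,0,1],[4,0,0,0,0,0,1],[4,0,0,0,0,0,1],[4,0,0,0,0,0,1],[4,0,0,0,0,0,1],[4,0,0,0,0,0,1],[4,0,0,0,0,0,1],[2,0,0,0,0,0,1],[0,0,0,0,0,0,1],[0,0,0,0,0,0,1]]'
python3 - <<'E'
from h import *
st()
d=arm.get_image('wrist');cv2.imwrite('pics/w7.png',d['pixels'][:,:,::-1])
E
```

```text
t: 15.55
position: [0.5715, 0.1912, 0.0956]
tool_rot: [0.685, 0.175, 0.685, -0.174]
wrist_force: [-2.4, 5.8, 5.4]
gripper_width: 0.114
t: 16.55
position: [0.5717, 0.1914, 0.0956]
tool_rot: [0.618, 0.345, 0.618, -0.344]
wrist_force: [-0.1, 6.7, 4.7]
gripper_width: 0.115
t 16.55 p [0.5717 0.1914 0.0956] xax [ 0.001  0.001 -1.   ] y dir deg 31.7 j [ 2.230e-01  6.290e-01  1.549e+00  1.000e-03  9.620e-01 -3.310e-01] F [-0.1  6.7  4.7] M [ 1.15  0.12 -0.09] w 0.115
```

View pics/w7.png

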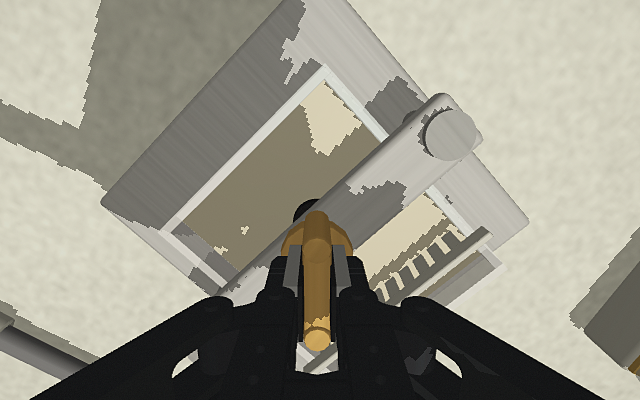

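```bash
python3 -m creep '[[1,0,0,0,0,0,1],[1,0,0,0,0,0,1],[1,0,0,0,0,0,1],[1,0,0,0,0,0,1],[0.5,0,0,0,0,0,1],[0.5,0,0,0,0,0,1],[0,0,0,0,0,0,1],[0,0,0,0,0,0,1],[0,0,0,0,0,0,1],[0,0,0,0,0,0,1]]' | head -1
python3 -c "from h import *;st()"
python3 -m creep '[[0.5,0,0,0,0,0,1],[0.5,0,0,0,0,0,1],[0.5,0,0,0,0,0,1],[0.5,0,0,0,0,0,1],[0,0,0,0,0,0,1],[0,0,0,0,0,0,1],[0,0,0,0,0,0,1],[0,0,0,0,0,0,1],[0,0,0,0,0,0,1],[0,0,0,0,0,0,1]]' | head -1
python3 -c "from h import *;st()"
```

```text
t: 17.6
t 17.6 p [0.5718 0.1914 0.0956] xax [ 0.001  0.001 -1.   ] y dir deg 26.72 j [ 2.230e-01  6.290e-01  1.549e+00  1.000e-03  9.620e-01 -2.440e-01] F [-0.8  8.   3.7] M [1.24 0.15 0.04] w 0.114
t: 18.6
t 18.6 p [0.5718 0.1914 0.0956] xax [ 0.001  0.001 -1.   ] y dir deg 24.76 j [ 2.240e-01  6.290e-01  1.549e+00  1.000e-03  9.620e-01 -2.090e-01] F [-0.4  6.5  4. ] M [1.22 0.06 0.68] w 0.114
```

The moment is rising (0.68 N m), so it is against the seat. I'll push 3° more to confirm.

```bash
python3 -m creep '[[1,0,0,0,0,0,1],[0.5,0,0,0,0,0,1],[0.5,0,0,0,0,0,1],[0.5,0,0,0,0,0,1],[0.5,0,0,0,0,0,1],[0,0,0,0,0,0,1],[0,0,0,0,0,0,1],[0,0,0,0,0,0,1],[0,0,0,0,0,0,1],[0,0,0,0,0,0,1]]' | head -1
python3 - <<'E'
from h import *
st();d=arm.get_image('wrist');cv2.imwrite('pics/w8.png',d['pixels'][150:380,200:440,::-1].repeat(2,0).repeat(2,1))
E
```

```text
t: 19.6
t 19.6 p [0.5718 0.1914 0.0957] xax [ 0.001  0.001 -1.   ] y dir deg 21.82 j [ 2.240e-01  6.290e-01  1.549e+00  1.000e-03  9.620e-01 -1.570e-01] F [-0.5  7.9  4.8] M [1.15 0.08 1.69] w 0.117
```

View pics/w8.png

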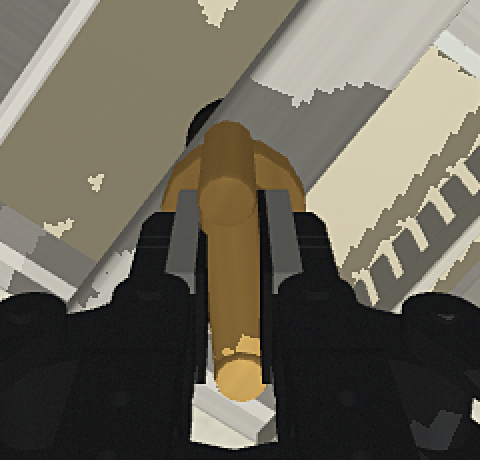

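The moment is 1.7 N m and the wings are now slightly skewed in the jaws, so the screw is seated, at y-dir about 26.2°. I'll back off to y-dir about 116°.

```bash
python3 -m creep '[[-6,0,0,0,0,0,1],[-6,0,0,0,0,0,1],[-6,0,0,0,0,0,1],[-6,0,0,0,0,0,1],[-6,0,0,0,0,0,1],[-6,0,0,0,0,0,1],[-6,0,0,0,0,0,1],[-6,0,0,0,0,0,1],[-6,0,0,0,0,0,1],[-6,0,0,0,0,0,1]]' | head -1
python3 -m creep '[[-6,0,0,0,0,0,1],[-6,0,0,0,0,0,1],[-6,0,0,0,0,0,1],[-6,0,0,0,0,0,1],[-5,0,0,0,0,0,1],[-3,0,0,0,0,0,1],[-2,0,0,0,0,0,1],[0,0,0,0,0,0,1],[0,0,0,0,0,0,1],[0,0,0,0,0,0,1]]'
python3 - <<'E'
from h import *
st();d=arm.get_image('wrist');cv2.imwrite('pics/w9.png',d['pixels'][:,:,::-1])
d=arm.get_image('top');crop(d,335,195,405,260,8,'t9.png');cv2.imwrite('pics/t9f.png',d['pixels'][:,:,::-1])
st()
E
```

```text
t: 20.65
t: 21.65
position: [0.5715, 0.1907, 0.0956]
tool_rot: [0.689, -0.157, 0.689, 0.157]
wrist_force: [-2.6, -0.3, 6.4]
gripper_width: 0.117
t 21.65 p [0.5715 0.1907 0.0956] xax [ 0.  0. -1.] y dir deg 115.73 j [ 0.223  0.629  1.549  0.     0.963 -1.797] F [-2.6 -0.3  6.4] M [0.1  0.27 0.13] w 0.117
t 21.75 p [0.5715 0.1907 0.0956] xax [ 0.  0. -1.] y dir deg 115.73 j [ 0.223  0.629  1.549  0.     0.963 -1.797] F [-1.1  0.3  5.5] M [0.08 0.31 0.12] w 0.114
```

View pics/w9.png

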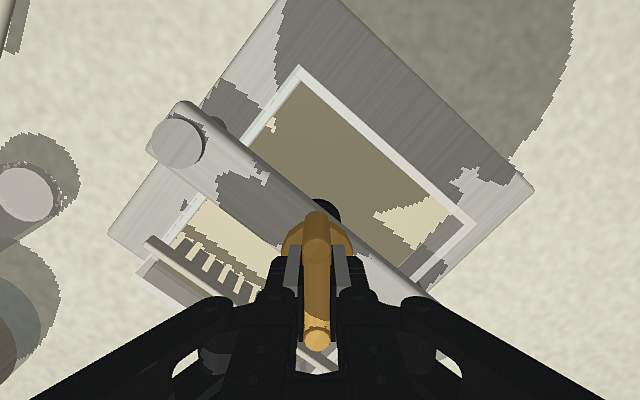

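View pics/t9f.png

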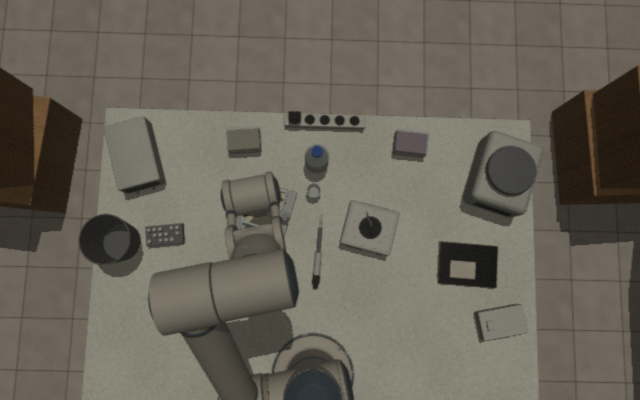

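View pics/t9.png

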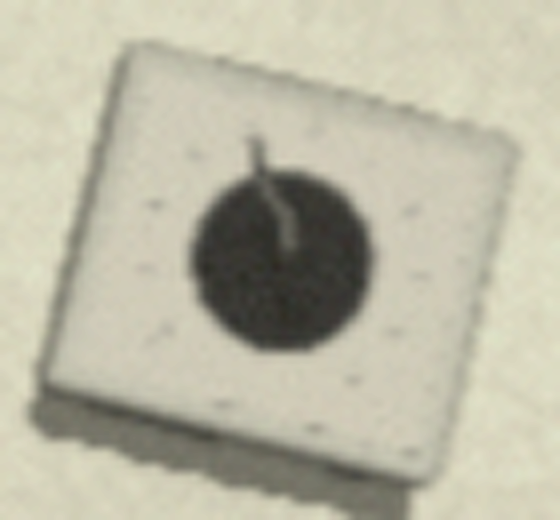

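The wings are square in the jaws at y-dir 115.7°, which is about 89.5° back from the seat. The pointer meets the tab and the bystanders stand where they were. I'll hand in.

```bash
python3 -c "
from station import arm
arm.job_done();s=arm.sense();print(s['t'],s['gripper_width'])"
```

```text
the job is handed in; nothing more can be done
the job is handed in; nothing more can be done
```

I set the dial, seated the thumbscrew and backed it off a quarter turn, then handed the job in at about 22 s with the gripper still holding the wings. No verdict came back.

- **Dial:** I turned it about 50° clockwise and released it. A close wrist view showed the pointer in line with the set tab, and the last top view still showed them meeting.
- **Thumbscrew seat:** I turned it clockwise about 116°. The moment then rose to 1.7 N m while the wings only twisted slightly in the jaws, so it was against its stop.
- **Back-off:** I turned it back to about 89.5° from the estimated seat angle. The moment method and the stand's geometry agreed on that angle to within about 0.2°.
- **Final state:** The wings were square in the jaws (opening about 0.115) and the tool was still. I could not read the finger contact force directly; it rests on the fixed half-force grip setting.
- **Other things on the bench:** They looked unmoved in the last top view. I judged that by eye and did not measure it.

No check failed or disagreed. The one reading after handing in was refused, as the job was already closed.

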